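Flip an amplifier module onto its heat-spreader plate and push it home under the rail

ROBOT

A 6-joint arm with a two-finger parallel gripper is mounted at the origin on a cart in front of the work surface, level with it; the furniture and walls round the work are solid. World frame = base frame: x ahead of the robot, y to its left, z up, the work surface at z = 0. Lengths are in m, angles in rad, forces in N, time in s.
With the tool pointing down it reaches from about 0.375 to 0.9 m from the base axis. Payload 3.1 kg.
Tool frame: the origin (TCP) lies between the finger pads; the fingertips stand 8 mm ahead of it and the grasp point (between the pads) lies 11 mm behind it; z points along the fingers, y is the line along which they close (so a half turn about z gives the same grasp; the last joint's range is limited). The gripper opens to 85 mm and grips with 20 to 120 N. Pads are 22 mm wide; open, the fingers measure 114 mm over their backs; the gripper's body (76 mm by 85 mm) begins 54 mm behind the grasp point. The pads swing forward as they close: fully open they stand 13 mm farther back than shut.
Start: joints at [-1.514, 0.527, 1.433, -0, 1.181, -0.178], TCP at [0.146, -0.608, 0.239] pointing down, gripper open.
Joint ranges: [-3.08, 3.08], [-0.75, 2.2], [0.22, 2.44], [-1.43, 4.57], [0, 2.65], [-2.85, 2.85]. Speed limits (rad/s): [2.79, 2.79, 3.14, 3.14, 3.14, 3.14].

INTERFACE

Orientations are given as a unit quaternion [x, y, z, w].
In Python, from station import readout, cams, sign_off gives the robot as it stands.
- The arm moves only by the tool send_rows, never from a script. Its argument "commands" is text: rows parted by semicolons, each of 5 numbers parted by spaces: the finger opening in mm, from 0 to 85.4, then the shift along the tool's x, y, z each as a share of 0.02 m, from -1 to 1, then the turn about the tool's z as a share of 4 degrees, from -1 to 1. In form: grip dx dy dz spin; .... A call has 1 to 20 rows; each row shifts and turns the commanded pose from where the row before left it, along the tool's axes as they then stand; what a row does not reach is not made up. A row lasts 1/12 s, in which the tool goes at most 41.7 mm and 7.16 degrees, less where a joint would pass 70% of its speed; a pose out of reach is approached as far as the arm can. A call with a number of a shift or a turn outside -1 to 1 is refused whole. A call with a gripper value outside its range is refused whole. The fingers move at their own pace and stop on an object; "grip_force" is the grip in N (left out, the last holds). Time passes only in rows, so rows that do not move let the fingers close. It gives the time, the measured TCP pose, the force, the opening and the grip force at its end, in the units of the state.
- readout.sense(): the state, without advancing time (a new reading comes with each control period).
- cams.snapshot(name): name is "scene" or "top" or "wrist"; returns a dict with "pixels" (480x640x3 uint8, red, green, blue), "intrinsics" (3x3 intrinsics, pixels), "dist" ([k1, k2, p1, p2, k3] as OpenCV has them; the pictures are not rectified), "eye" and "rotation" of the camera in the world. Camera axes: x right, y down, z forward; pixel columns grow to the right and rows downward; lengths in m; the calibration is good to about 2 mm. A picture is of the moment at which its call begins. There is no depth.
- sign_off(): hands the job in; it is judged then, once.
The state is a dict: "t": time; "q": joint angles; "qd": joint speeds; "tau": joint torques, N m; "tcp_pos": TCP position; "tool_rot": TCP orientation; "force": force on the tool from outside, world axes, zero at the start; "ft_torque": the same for the moment, N m; "finger_gap": opening from 0.0 (shut) to 1.0 (fully open); "gripper_force": force on a finger pad.
Only numpy, scipy, OpenCV 4.12 (cv2) and the standard library are available. Lean on these libraries where they do the work, as an engineer would, in place of code of your own. Each camera call takes 0.05 s, during which the arm holds its last target. There are 200 camera calls.

TASK

The small amplifier module lies lid down, copper base up, in front of the aluminium plate. Only push it with the fingers, never grip it or lift it clear: push it against the plate's front edge until it tips up and flips over onto the plate, copper base down; then push it back until the base sits squarely and fully home under the dark rail at the back, not overhanging the plate's sides. Leave the torque spanner, attenuator and small load beside the plate where they are.

Things in the scene. Friction and masses are not known exactly. Their poses are not given: they have to be found in the camera images.
- amp_module: Loose module, 170 g. At the start, lid down: housing 50 (x) x 70 x 14 mm tall, blue lid beneath; on it the copper base flange 66 (x) x 84 x 4 mm, 14 to 18 mm above the bench, overhanging 8 mm front and back; connectors along y to 46 mm from the centre. Origin: centre of the lid's outer face. z: from lid to base (up at start, down when flipped); x: towards the plate at start.
- far_edge (a point): Middle of the flange's edge that faces the plate at the start, half-way through the flange (16 mm above the bench at the start). The module turns over about this edge; it comes to lie on the robot's side of the flipped module.
- near_edge (a point): Middle of the flange's edge that faces the robot at the start, half-way through the flange (16 mm above the bench at the start). After the flip this is the edge that goes home under the rail. Pressed towards the plate with some 5 N by fingers that rise with it, it swings up by friction.
- base_face (a point): Centre of the copper base's outer face (top of the module at the start, 18 mm above the lid face).
- test_plate: Fixed plate 120 (x) x 150 x 8 mm. Origin: centre of its underside, on the bench; x points away from the robot to the rail: front edge x = -60 mm, top z = 8 mm. Dark rail along the back, top z = 22 mm; the flange stops at its face x = 46 mm, under a lip that reaches to x = 41 mm, 7 mm above the plate. Module home: its centre at x = 13 mm, its housing's wall on the robot's side at x = -12 mm.
- attenuator: Loose small coaxial attenuator, 13 x 38 x 13 mm, lying on the bench to the left of the plate; leave it alone. Origin under its centre.
- load: Loose small coaxial load, 13 x 24 x 13 mm, lying on the bench to the left of the plate; leave it alone. Origin under its centre.
- spanner: Loose torque spanner with an orange and yellow handle, 28 x 151 x 15 mm, lying on the bench to the right of the plate, about along the plate's x axis; leave it alone. Origin under its centre.
Mind the look-alikes: they are no part of the job. There is more than one size of the amp_module; the job needs the middle-sized.

How it is judged:
On the way, in this order (a step that is already met when the one before it is completed fails the run):
1. the module is tipped well up (more than 40 degrees) while its far edge bears on the plate (angle between amp_module's own z axis and vertical between 0.7 and 2.4 rad and x of far_edge in the frame of test_plate above -0.064 m and z of far_edge in the frame of test_plate below 0.022 m and contact force between amp_module and test_plate above 0.02 N), for 0.05 s.
2. the module lies flipped, copper base flat on the plate (angle between amp_module's own z axis and vertical above 3.04 rad and z of base_face in the frame of test_plate below 0.0105 m and x of far_edge in the frame of test_plate above -0.064 m), for 0.2 s.
At the end, for the whole second after the job is handed in: The module rests still on the plate with its copper base flat down (within 0.06 rad and 2.5 mm), its back flange edge within 2.5 mm of the rail's stop face, under the lip, square to the plate within 0.06 rad, and not overhanging its sides (centre within 34 mm of the plate's middle line) (angle between amp_module's own z axis and vertical above 3.08 rad and z of base_face in the frame of test_plate below 0.0105 m and x of near_edge in the frame of test_plate above 0.0435 m and angle between the x axis of amp_module and the x axis of test_plate, either way round below 0.06 rad and y of base_face in the frame of test_plate between -0.034 and 0.034 m and linear speed of amp_module below 0.01 m/s); the robot touches nothing.
It fails at once if the module was lifted: its far edge rose more than 14 mm from the height at which it started (height (world z) of far_edge above 0.03 m).
It fails at once if the module was gripped: it was squeezed with more than 15 N while standing between the fingers (x of the grasp point in the frame of amp_module between -0.03 and 0.03 m and y of the grasp point in the frame of amp_module between -0.04 and 0.04 m and z of the grasp point in the frame of amp_module between -0.016 and 0.034 m and contact force between the fingers and amp_module above 15 N).
It fails at once if the attenuator was moved by more than 15 mm (distance of attenuator from where it was at the start of the episode above 0.015 m).
It fails at once if the load was moved by more than 15 mm (distance of load from where it was at the start of the episode above 0.015 m).
It fails at once if the torque spanner was moved by more than 15 mm (distance of spanner from where it was at the start of the episode above 0.015 m).
It also fails if it takes over 50 s, if anything falls off the work surface, if the arm or the gripper's body presses on something with over 40 N, if the wrist force passes 120 N, or if a joint passes its speed limit or range.

## Working session

There is one attempt and no reset: what is moved stays moved. The work goes in short steps, Python scripts to look and compute and a tool call to move; the robot and the scene stay as the last step left them, time stands still between calls to the robot, and variables do not carry over. Pictures are saved under pics/ and viewed, at most 13 in all, crops included, and the job is handed in when it is done.

Besides the shell and the picture viewer there is one more tool, called as name(argument=value, ...) on one line, values as JSON. send_rows: Moves the arm, as the interface text tells. Its arguments: {"type":"object","properties":{"commands":{"type":"string"},"grip_force":{"type":"number"}},"required":["commands"]}

```bash
mkdir -p pics
cat > h.py <<'E'
import numpy as np, cv2
from station import readout, cams, sign_off
def snap(n, f=None):
    s=cams.snapshot(n)
    if f: cv2.imwrite('pics/'+f+'.png', s['pixels'][:,:,::-1])
    return s
def ray(s,uv):
    p=cv2.undistortPoints(np.array(uv,float).reshape(-1,1,2),np.array(s['intrinsics'],float),np.array(s['dist'],float))[:,0]
    R=np.array(s['rotation']); R=R if R.shape==(3,3) else __import__('scipy.spatial.transform',fromlist=['x']).Rotation.from_quat(R).as_matrix()
    return np.array(s['eye']),np.c_[p,np.ones(len(p))]@R.T
def onz(s,uv,z):
    e,d=ray(s,uv); return e+d*((z-e[2])/d[:,2])[:,None]
E
python3 - <<'E'
from h import *
for n in('scene','top','wrist'):
    s=snap(n,n+'0'); print(n,s['eye'],np.round(s['rotation'],3).tolist())
a=[cv2.imread(f'pics/{n}0.png') for n in('scene','top')]
print(readout.sense())
E
```

```text
scene [0.11988722 0.44033335 0.6477587 ] [-0.348, 0.854, -0.36, 0.14]
top [0.38296589 0.00453632 0.88078755] [0.708, -0.702, 0.057, -0.062]
wrist [ 0.21307506 -0.59073845  0.3725294 ] [0.778, -0.613, -0.086, 0.107]
{'t': 0.15, 'q': array([-1.51346961e+00,  5.28299833e-01,  1.43361656e+00, -2.96571732e-06,
        1.18136979e+00, -1.78498273e-01]), 'qd': array([-0.0034424 , -0.00286032, -0.00258224,  0.00056796,  0.00086781,
       -0.00071967]), 'tau': array([ 9.50661160e-04, -4.42744231e+01, -1.78274810e+01, -2.49792556e-04,
        5.64588539e-03,  5.79315454e-06]), 'tcp_pos': array([ 0.14602621, -0.60715465,  0.23852666]), 'tool_rot': array([ 9.93055950e-01,  1.17639973e-01,  4.99017668e-05, -8.45295567e-04]), 'force': array([ 0.16205917, -0.2168072 , -0.53707403]), 'ft_torque': array([ 0.00464268,  0.01894082, -0.00325069]), 'gripper_force': 0.0, 'finger_gap': 0.9948506783476397}
```

View pics/top0.png

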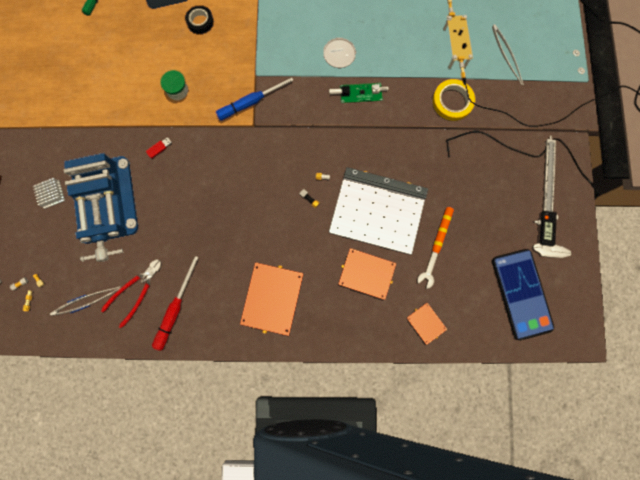

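View pics/scene0.png

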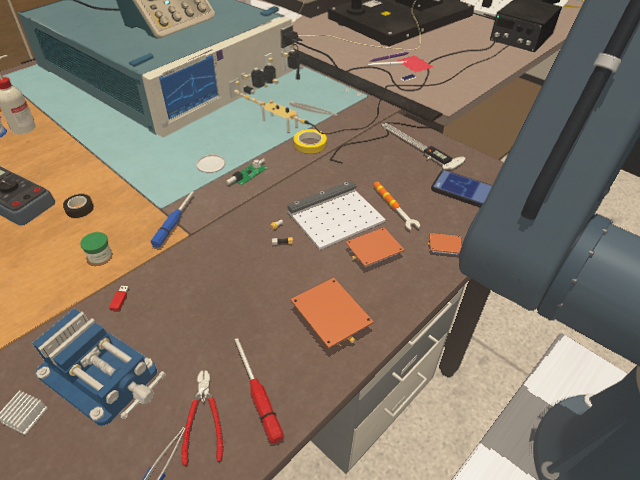

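The top view shows three copper-topped modules: large (272,299), middle (367,274) and small (427,323). The plate is at (378,211), the spanner at (437,248), and the attenuator and load at (310,198) and (322,176). The middle module at (367,274) should be the 66x84 one, and it lies in front of the plate. I'll measure it to check.

```bash
cat >> h.py <<'E'
def cop(s):
    h=cv2.cvtColor(s['pixels'],cv2.COLOR_RGB2HSV)
    m=cv2.inRange(h,(5,110,120),(16,255,255))
    return [c for c in cv2.findContours(m,cv2.RETR_EXTERNAL,cv2.CHAIN_APPROX_NONE)[0] if cv2.contourArea(c)>250]
def white(s):
    h=cv2.cvtColor(s['pixels'],cv2.COLOR_RGB2HSV)
    m=cv2.morphologyEx(cv2.inRange(h,(0,0,190),(180,40,255)),cv2.MORPH_CLOSE,np.ones((5,5)))
    return [c for c in cv2.findContours(m,cv2.RETR_EXTERNAL,cv2.CHAIN_APPROX_NONE)[0] if cv2.contourArea(c)>1500]
def rect(s,c,z):
    P=onz(s,c.reshape(-1,2),z)[:,:2]
    (x,y),(w,h),a=cv2.minAreaRect((P*1000).astype(np.float32)); return np.round([x,y,w,h,a],1)
E
python3 - <<'E'
from h import *
for n in('top','scene'):
    s=snap(n); print(n)
    for c in cop(s): print(' cop',c.reshape(-1,2).mean(0).round(),rect(s,c,.018))
    for c in white(s): 
        r=rect(s,c,.008)
        if r[2]<200 and r[2]>60: print(' wh',c.reshape(-1,2).mean(0).round(),r)
    if n=='top': cv2.imwrite('pics/crop.png',cv2.resize(s['pixels'][150:350,230:470,::-1],None,fx=3.2,fy=3,interpolation=2))
E
```

```text
top
 cop [427. 323.] [ 389.2 -186.4   60.3   46.5   36.1]
 cop [272. 298.] [431.1  78.3  88.3 115.3  77.7]
 cop [368. 273.] [473.9 -84.9  94.5  68.5  72.2]
 cop [134.  65.] [878.8 382.6 527.5 275.9  89.6]
 wh [377. 216.] [ 577.3 -104.4  149.8  100.6   75.3]
scene
 cop [331. 312.] [429.7  75.7  87.6 111.6  77.6]
 cop [445. 243.] [ 385.3 -182.    56.3   46.    36.1]
 cop [373. 246.] [472.8 -83.   90.6  68.6  72. ]
 cop [ 62. 219.] [1092.5  302.5  343.8  729.1   89.9]
 wh [492. 469.] [126.6 103.7 104.7  45.6  43.7]
 wh [574. 376.] [ 97.  -86.8 133.   98.4  87. ]
 wh [337. 219.] [ 577.1 -104.6  149.4  101.7   75.3]
```

View pics/crop.png

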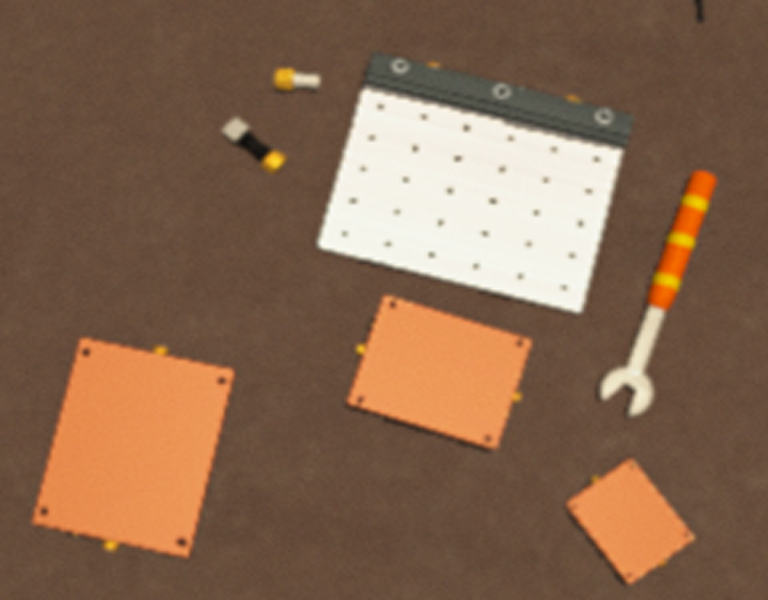

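The middle module measures about 68x84 mm (94 with connectors), so it is the one. It lies 22 mm in front of the plate, turned about 3° relative to it. I'm moving to a point behind its near edge, with the tool yaw aligned to the plate (-14.7°).

send_rows(commands="30 0 0 0 1;30 0 0 0 1;30 0 0 0 1;30 0 0 0 1;30 0 0 0 1;30 0 0 0 1;30 0 0 0 1;30 0.2 -0.98 0 0.05;30 0.2 -0.98 0 0;30 0.2 -0.98 0 0;30 0.2 -0.98 0 0;30 0.2 -0.98 0 0;30 0.2 -0.98 0 0;30 0.2 -0.98 0 0;30 0.2 -0.98 0 0;30 0.2 -0.98 0 0;30 0.2 -0.98 0 0;30 0.2 -0.98 0 0;30 0.2 -0.98 0 0;30 0.2 -0.98 0 0", grip_force=20)

```text
t: 1.92
tcp_pos: [0.2612, -0.3734, 0.2394]
tool_rot: [0.992, -0.128, 0.0, 0.0]
force: [0.0, 0.0, 0.1]
finger_gap: 0.349
gripper_force: 0.0
```

send_rows(commands="30 0.2 -0.98 0 0;30 0.2 -0.98 0 0;30 0.2 -0.98 0 0;30 0.2 -0.98 0 0;30 0.2 -0.98 0 0;30 0.2 -0.98 0 0;30 0.2 -0.98 0 0;30 0.2 -0.98 0 0;30 0.2 -0.98 0 0;30 0.2 -0.98 0 0;30 0.2 -0.98 0 0;30 0.2 -0.98 0 0;30 0.2 -0.98 0 0;30 0.2 -0.98 0 0;30 0.2 -0.98 0 0;30 0.2 -0.98 0 0;30 0 0 0 0;30 0 0 0 0")

```text
t: 3.42
tcp_pos: [0.4024, -0.0867, 0.2394]
tool_rot: [0.992, -0.127, 0.0, 0.0]
force: [-0.2, 0.0, -0.4]
finger_gap: 0.354
gripper_force: 0.0
```

```bash
cat >> h.py <<'E'
from scipy.spatial.transform import Rotation as Ro
def st():
    r=readout.sense(); M=Ro.from_quat(r['tool_rot']).as_matrix()
    print('t',round(r['t'],2),'tcp',r['tcp_pos'].round(4),'yaw',np.degrees(np.arctan2(M[1,0],M[0,0])).round(2),'F',np.round(M.T@r['force'],2),'gap',round(r['finger_gap'],2)); return r
E
python3 - <<'E'
from h import *
r=st()
s=snap('wrist','w1')
for c in cop(s): print(' cop',c.reshape(-1,2).mean(0).round(),rect(s,c,.018))
for c in white(s): print(' wh',c.reshape(-1,2).mean(0).round(),rect(s,c,.008))
s=snap('top','t1')
for c in cop(s): print(' cop',c.reshape(-1,2).mean(0).round(),rect(s,c,.018))
E
```

```text
t 3.42 tcp [ 0.4024 -0.0867  0.2394] yaw -14.54 F [-0.21  0.05  0.44] gap 0.35
 cop [135. 221.] [429.1  80.6  87.4 117.4  77.8]
 cop [427. 191.] [ 390.9 -184.    60.1   43.9   36.2]
 cop [423.  37.] [ 517.  -205.2   14.8   13.1   76.6]
 cop [427.  10.] [ 537.1 -211.9   14.9   16.8   70.5]
 wh [107. 360.] [300.8 187.4  85.7 345.5  11.1]
 wh [548. 314.] [ 179.5 -258.5  289.3  254.6    0. ]
 wh [285.  31.] [551.4 -96.6 149.8  50.2  75.1]
 cop [271. 300.] [429.2  78.9  89.  122.6  77.6]
 cop [351. 267.] [483.9 -57.8  37.9  72.4  63.7]
 cop [141.  58.] [877.  382.5 530.  274.9  89.1]
```

View pics/w1.png

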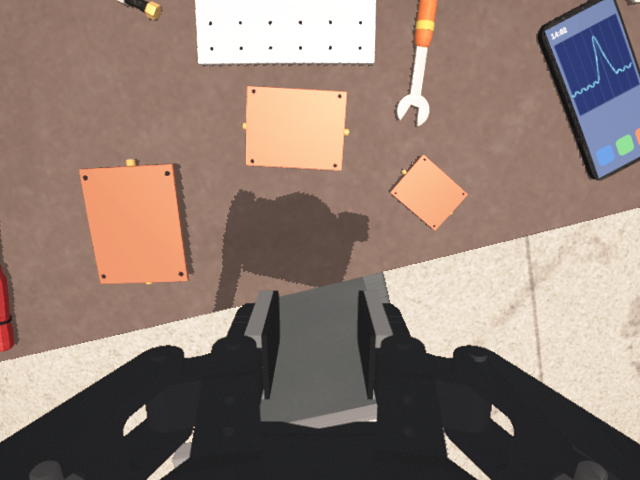

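The wrist view shows the middle module with corners at (247,87), (347,92), (343,170) and (246,164), and the plate's front edge from (199,63) to (375,63). The fingers centre near column 320.

Run:
```python
from h import *
s=snap('wrist')
P=onz(s,[(247,87),(347,92),(343,170),(246,164)],.018)[:,:2]; E=onz(s,[(199,63),(375,63)],.008)[:,:2]
C=P.mean(0); print('C',C,'E',E,'edge dir',np.degrees(np.arctan2(*(E[0]-E[1])[::-1])))
print('mod y dir',np.degrees(np.arctan2(*(P[0]-P[1])[::-1])),np.degrees(np.arctan2(*(P[3]-P[2])[::-1])), np.linalg.norm(P[0]-P[1]),np.linalg.norm(P[1]-P[2]))
a=np.radians(-14.6);X=np.array([np.cos(a),np.sin(a)]);Y=np.array([np.sin(a),-np.cos(a)])
t=readout.sense()['tcp_pos'][:2]
for n,p in (('C',C),('E',E.mean(0)),('near',(P[2]+P[3])/2)): print(n,'tool x,y',((p-t)@X).round(4),((p-t)@Y).round(4))
```

```text
C [ 0.47196657 -0.08603675] E [[ 0.54618203 -0.0205334 ]
 [ 0.50779535 -0.16480019]] edge dir 75.09990525048997
mod y dir 72.47221297381236 71.76189712158046 0.08341536680414903 0.06489107613280079
C tool x,y 0.0671 -0.0194
E tool x,y 0.122 -0.0268
near tool x,y 0.035 -0.0209
```

send_rows(commands="30 0 -0.97 0.5 0;30 0 0 1 0;30 0 0 1 0;30 0 0 1 0;30 0 0 1 0;30 0 0 1 0;30 0 0 1 0;30 0 0 1 0;30 0 0 1 0;30 0 0 1 0;30 0 0 0.9 0;30 0 0 0.5 0;30 0 0 0.4 0;30 0 0 0 0;30 0 0 0 0")

```text
t: 4.82
tcp_pos: [0.4072, -0.069, 0.0132]
tool_rot: [0.992, -0.128, -0.0, -0.0]
force: [0.2, 0.4, 0.1]
finger_gap: 0.351
gripper_force: 0.0
```

send_rows(commands="30 0.5 0 0 0;30 0.4 0 0 0;30 0.3 0 0 0;30 0.2 0 0 0;30 0.2 0 0 0;30 0.2 0 0 0;30 0.2 0 0 0;30 0.2 0 0 0;30 0.2 0 0 0;30 0 0 0 0")

```text
t: 5.65
tcp_pos: [0.4552, -0.0812, 0.0133]
tool_rot: [0.992, -0.128, 0.001, 0.0]
force: [-0.0, -0.4, -0.7]
finger_gap: 0.356
gripper_force: 0.0
```

Run:
```python
from h import *
r=st()
s=snap('scene','s2');cv2.imwrite('pics/s2c.png',cv2.resize(s['pixels'][160:310,250:490,::-1],None,fx=3.3,fy=3.3,interpolation=2))
```

```text
t 5.65 tcp [ 0.4552 -0.0812  0.0133] yaw -14.69 F [0.06 0.36 0.73] gap 0.36
```

View pics/s2c.png

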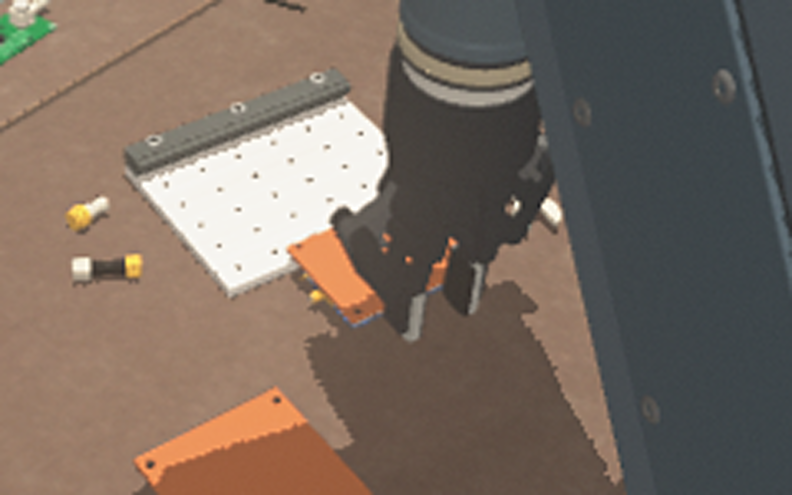

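The crop shows both fingers behind the near flange edge at (410,320) and (470,300), and the flange just reaching the plate's front edge. I'll press on gently until the force rises.

send_rows(commands="30 0.1 0 0 0;30 0.1 0 0 0;30 0.1 0 0 0;30 0 0 0 0")

```text
t: 6.03
tcp_pos: [0.4588, -0.0819, 0.0132]
tool_rot: [0.992, -0.128, -0.001, -0.0]
force: [-1.9, 0.9, 0.8]
finger_gap: 0.353
gripper_force: 1.1
```

send_rows(commands="30 0.1 0 0 0;30 0 0 0 0")

```text
t: 6.2
tcp_pos: [0.4589, -0.0818, 0.0132]
tool_rot: [0.992, -0.128, -0.003, -0.001]
force: [-5.3, -0.5, 2.7]
finger_gap: 0.347
gripper_force: 2.6
```

Run:
```python
from h import *
r=st()
```

```text
t 6.2 tcp [ 0.4589 -0.0818  0.0132] yaw -14.66 F [-5.03  1.84 -2.7 ] gap 0.35
```

Contact at about 5 N. Next I'll raise the fingers along the arc the edge follows, in stages.

send_rows(commands="30 0.05 0 -0.15 0;30 0.05 0 -0.15 0;30 0.03 0 -0.15 0;30 0.05 0 -0.15 0;30 0.05 0 -0.15 0;30 0.07 0 -0.15 0;30 0 0 0 0")

```text
t: 6.78
tcp_pos: [0.4643, -0.0831, 0.0314]
tool_rot: [0.992, -0.128, -0.003, -0.001]
force: [-5.6, -0.7, 0.9]
finger_gap: 0.354
gripper_force: 2.8
```

Run:
```python
from h import *
r=st()
s=snap('scene','s3');a=s['pixels'][190:290,300:450,::-1]
s=snap('wrist');b=s['pixels'][::2,::2,::-1]
cv2.imwrite('pics/s3c.png',np.hstack([cv2.resize(a,(450,300),interpolation=2),cv2.resize(b,(320,300))]))
```

```text
t 6.78 tcp [ 0.4643 -0.0831  0.0314] yaw -14.67 F [-5.23  2.14 -0.89] gap 0.35
```

View pics/s3c.png

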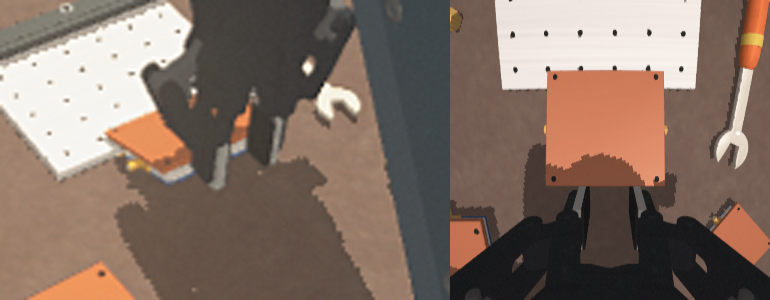

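The module is tipping. The near edge is up against the fingers at (605,185) in the wrist half and the housing side shows at (160,175). I'll keep going.

send_rows(commands="30 0.09 0 -0.15 0;30 0.09 0 -0.14 0;30 0.1 0 -0.14 0;30 0.12 0 -0.14 0;30 0.12 0 -0.14 0;30 0.13 0 -0.14 0;30 0 0 0 0")

```text
t: 7.47
tcp_pos: [0.4775, -0.0865, 0.0486]
tool_rot: [0.992, -0.128, -0.003, -0.001]
force: [-5.3, 0.9, 4.3]
finger_gap: 0.351
gripper_force: 2.8
```

Run:
```python
from h import *
r=st()
s=snap('scene','s4');a=s['pixels'][190:290,300:450,::-1]
s=snap('wrist');b=s['pixels'][::2,::2,::-1]
cv2.imwrite('pics/s4c.png',np.hstack([cv2.resize(a,(450,300),interpolation=2),cv2.resize(b,(320,300))]))
```

```text
t 7.47 tcp [ 0.4775 -0.0865  0.0486] yaw -14.68 F [-5.42  0.44 -4.24] gap 0.35
```

View pics/s4c.png

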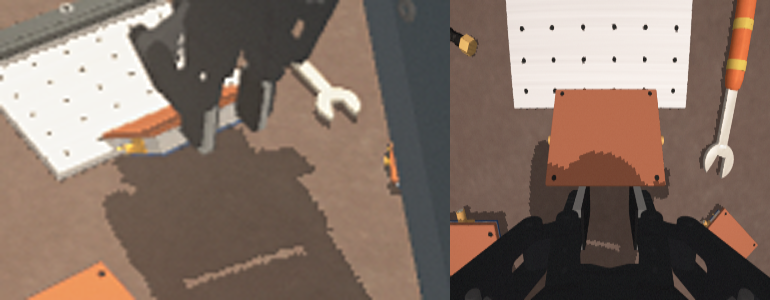

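The near edge is up at about 39° and the fingers still bear on it. I'll carry on over the top.

send_rows(commands="30 0.14 0 -0.15 0;30 0.16 0 -0.14 0;30 0.17 0 -0.13 0;30 0.18 0 -0.13 0;30 0.18 0 -0.12 0;30 0.18 0 -0.11 0;30 0.1 0 -0.06 0;30 0 0 0 0")

```text
t: 8.23
tcp_pos: [0.5022, -0.0935, 0.0656]
tool_rot: [0.992, -0.128, 0.001, 0.0]
force: [-1.3, -0.1, 1.3]
finger_gap: 0.352
gripper_force: 1.2
```

Run:
```python
from h import *
r=st()
s=snap('scene','s5');a=s['pixels'][190:290,300:450,::-1]
s=snap('wrist');b=s['pixels'][::2,::2,::-1]
cv2.imwrite('pics/s5c.png',np.hstack([cv2.resize(a,(450,300),interpolation=2),cv2.resize(b,(320,300))]))
```

```text
t 8.23 tcp [ 0.5022 -0.0935  0.0656] yaw -14.69 F [-1.23  0.44 -1.32] gap 0.35
```

View pics/s5c.png

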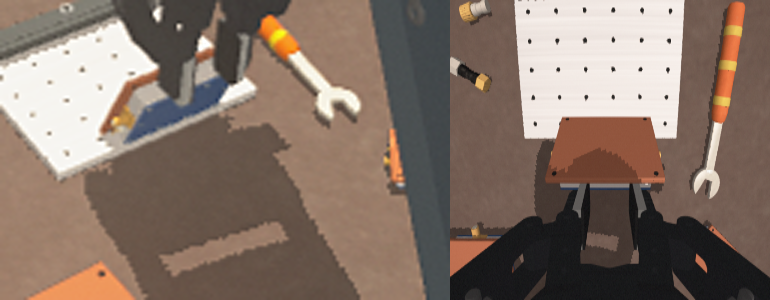

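It is at about 60°, lid towards the robot and far edge on the plate. I'll push forward past vertical.

send_rows(commands="30 0.2 0 -0.08 0;30 0.2 0 -0.07 0;30 0.2 0 -0.06 0;30 0.2 0 -0.05 0;30 0.2 0 -0.03 0;30 0.2 0 -0.02 0;30 0.2 0 0 0;30 0.2 0 0 0;30 0.2 0 0 0;30 0 0 0 0")

```text
t: 9.17
tcp_pos: [0.5421, -0.1039, 0.0753]
tool_rot: [0.992, -0.128, 0.007, 0.001]
force: [1.1, 2.4, 20.7]
finger_gap: 0.351
gripper_force: 10.1
```

Run:
```python
from h import *
r=st()
s=snap('scene','s6');a=s['pixels'][190:290,300:450,::-1]
s=snap('wrist');b=s['pixels'][::2,::2,::-1]
cv2.imwrite('pics/s6c.png',np.hstack([cv2.resize(a,(450,300),interpolation=2),cv2.resize(b,(320,300))]))
```

```text
t 9.17 tcp [ 0.5421 -0.1039  0.0753] yaw -14.74 F [  0.73  -2.58 -20.67] gap 0.35
```

View pics/s6c.png

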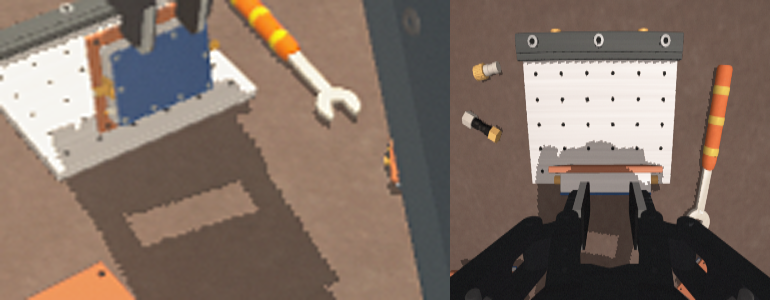

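The module stands upright, and the fingertips now bear down on the housing wall with 20 N. I'll rise a few mm to relieve that before pushing on.

send_rows(commands="30 0 0 -0.1 0;30 0 0 -0.1 0;30 0 0 0 0")

```text
t: 9.52
tcp_pos: [0.5372, -0.1026, 0.0759]
tool_rot: [0.992, -0.128, 0.001, 0.0]
force: [-0.3, -0.2, 3.3]
finger_gap: 0.351
gripper_force: 1.8
```

Run:
```python
from h import *
r=st()
```

```text
t 9.52 tcp [ 0.5372 -0.1026  0.0759] yaw -14.69 F [-0.26  0.26 -3.28] gap 0.35
```

send_rows(commands="30 0 0 -0.08 0;30 0.2 0 -0.02 0;30 0.2 0 0 0;30 0.2 0 0 0;30 0.2 0 0 0;30 0.2 0 0 0;30 0 0 0 0;30 0 0 0 0")

```text
t: 10.18
tcp_pos: [0.5557, -0.1074, 0.0772]
tool_rot: [0.992, -0.128, -0.0, -0.0]
force: [0.1, 0.2, -1.0]
finger_gap: 0.351
gripper_force: 0.0
```

Run:
```python
from h import *
r=st()
s=snap('scene','s7');a=s['pixels'][190:290,300:450,::-1]
s=snap('wrist','w7');b=s['pixels'][::2,::2,::-1]
cv2.imwrite('pics/s7c.png',np.hstack([cv2.resize(a,(450,300),interpolation=2),cv2.resize(b,(320,300))]))
```

```text
t 10.18 tcp [ 0.5557 -0.1074  0.0772] yaw -14.69 F [ 0.02 -0.23  1.02] gap 0.35
```

View pics/s7c.png

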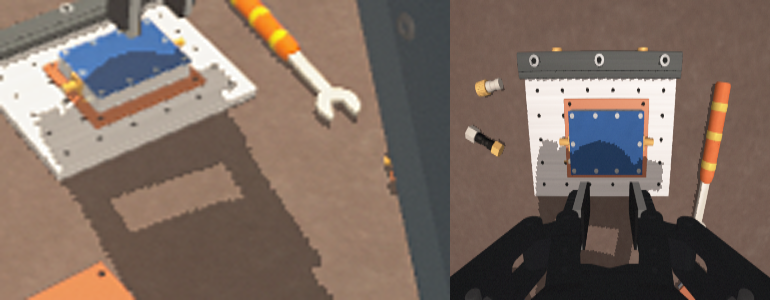

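The module has flipped and lies flat on the plate, lid up at (607,143) in the wrist half, about a row short of the rail. I'll measure where the lid stands.

```bash
cat >> h.py <<'E'
def lid():
    for n in('wrist','top','scene'):
        s=snap(n); h=cv2.cvtColor(s['pixels'],cv2.COLOR_RGB2HSV)
        m=cv2.morphologyEx(cv2.inRange(h,(100,120,40),(125,255,255)),cv2.MORPH_CLOSE,np.ones((5,5)))
        best=None
        for c in cv2.findContours(m,0,1)[0]:
            if cv2.contourArea(c)<150: continue
            r=rect(s,c,.026); p=plate(r[:2]/1000)
            if abs(p[0])<.07 and abs(p[1])<.07: print(n,r,'plate xy',p.round(4))
a=np.radians(-14.75);X=np.array([np.cos(a),np.sin(a)]);Y=np.array([-np.sin(a),np.cos(a)])
def plate(p): d=np.array(p)-[.5864,-.1069]; return np.array([d@X,d@Y])
E
python3 - <<'E'
from h import *
lid(); print('tcp',plate(readout.sense()['tcp_pos'][:2]))
E
```

```text
wrist [ 577.3 -109.6   69.2   49.2   75.4] plate xy [-0.0081 -0.0049]
scene [ 576.6 -110.1   66.5   46.4   74.9] plate xy [-0.0087 -0.0056]
tcp [-0.03013592 -0.00825846]
```

The module centre is at plate x = -8.5 mm, y = -5 mm, and square, so it needs about 21.5 mm more. I'll back off, lower behind the housing wall above the flange, and push.

send_rows(commands="30 -0.5 0 0 0;30 -0.5 0 0 0;30 -0.5 0 0 0;30 0 0 0.5 0;30 0 0 0.7 0;30 0 0 0.7 0;30 0 0 0.4 0;30 0 0 0.2 0;30 0 0 0 0")

```text
t: 11.18
tcp_pos: [0.5261, -0.0996, 0.0261]
tool_rot: [0.992, -0.128, -0.001, -0.0]
force: [0.1, 0.4, 0.4]
finger_gap: 0.349
gripper_force: 0.0
```

send_rows(commands="30 0.3 0 0 0;30 0.3 0 0 0;30 0.2 0 0 0;30 0.2 0 0 0;30 0.2 0 0 0;30 0.2 0 0 0;30 0.1 0 0 0;30 0.1 0 0 0;30 0 0 0 0")

```text
t: 11.93
tcp_pos: [0.5579, -0.108, 0.0274]
tool_rot: [0.992, -0.128, 0.0, 0.0]
force: [-1.1, 0.0, -1.2]
finger_gap: 0.348
gripper_force: 0.0
```

Run:
```python
from h import *
st(); lid(); print('tcp',plate(readout.sense()['tcp_pos'][:2]))
```

```text
t 11.93 tcp [ 0.5579 -0.108   0.0274] yaw -14.69 F [-1.05  0.23  1.16] gap 0.35
wrist [ 593.7 -113.8   69.    49.6   75.4] plate xy [ 0.0088 -0.0048]
tcp [-0.02753625 -0.00831842]
```

send_rows(commands="30 0.07 0 0 0;30 0.07 0 0 0;30 0.07 0 0 0;30 0.07 0 0 0;30 0 0 0 0")

```text
t: 12.5
tcp_pos: [0.5614, -0.1088, 0.0272]
tool_rot: [0.992, -0.128, -0.002, -0.0]
force: [-5.5, 0.7, 2.8]
finger_gap: 0.35
gripper_force: 2.1
```

send_rows(commands="30 0.1 0 0 0;30 0 0 0 0")

```text
t: 12.67
tcp_pos: [0.5615, -0.1087, 0.027]
tool_rot: [0.992, -0.128, -0.004, -0.001]
force: [-7.1, 0.5, 4.6]
finger_gap: 0.352
gripper_force: 3.6
```

Run:
```python
from h import *
st(); lid(); print('tcp',plate(readout.sense()['tcp_pos'][:2]))
```

```text
t 12.67 tcp [ 0.5615 -0.1087  0.027 ] yaw -14.66 F [-6.99  1.3  -4.6 ] gap 0.35
wrist [ 597.  -114.6   69.1   49.6   75.4] plate xy [ 0.0122 -0.0047]
tcp [-0.0236558  -0.00809903]
```

The fingers have stopped against the rail: force is rising without motion, and the centre measures 12.2 mm against a nominal 13. I'll back off and check.

send_rows(commands="30 -0.3 0 0 0;30 -0.6 0 0 0;30 -0.8 0 0 0;30 0 0 -0.8 0;30 0 0 -1 0;30 0 0 -1 0;30 -0.5 0 -1 0;30 -1 0 -1 0;30 -1 0 -1 0;30 -1 0 0 0;30 0 0 0 0;30 0 0 0 0")

```text
t: 13.82
tcp_pos: [0.4648, -0.0836, 0.1438]
tool_rot: [0.992, -0.128, 0.001, 0.0]
force: [0.4, 0.5, 0.5]
finger_gap: 0.353
gripper_force: 0.0
```

Run:
```python
from h import *
st(); lid()
s=snap('scene');a=s['pixels'][170:270,270:420,::-1]
s=snap('wrist');b=s['pixels'][0:240,160:480,::-1]
cv2.imwrite('pics/s8c.png',np.hstack([cv2.resize(a,(400,300),interpolation=2),cv2.resize(b,(400,300),interpolation=2)]))
```

```text
t 13.82 tcp [ 0.4648 -0.0836  0.1438] yaw -14.71 F [ 0.27 -0.56 -0.54] gap 0.35
wrist [ 586.8 -111.8   69.1   29.4   75.3] plate xy [ 0.0016 -0.0046]
scene [ 597.2 -116.4   68.5   49.1   75.2] plate xy [ 0.0129 -0.0064]
```

View pics/s8c.png

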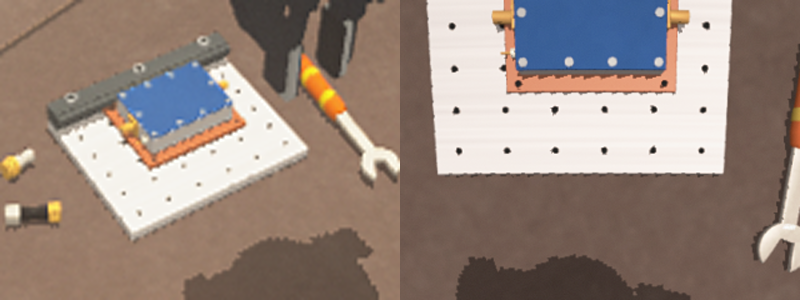

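The module is flat at (175,105), with its back flange under the dark rail. The scene camera puts its centre at x = 12.9 mm, y = -6 mm, and square. The spanner, attenuator and load look undisturbed.

```bash
python3 -c "
from station import sign_off; print(sign_off())"
```

```text
the job is handed in; nothing more can be done
None
```

I flipped the amplifier module onto the plate by pushing alone and pushed it home under the rail: centre at x ≈ 12.9 mm (13 nominal), square, about 6 mm off the middle line, with the spanner, attenuator and load left alone; it is handed in, but the hand-in returned no verdict.

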